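Hold the ultraviolet lamp over the developed plate

TASK

Swing the orange hasp off the lid's catch so that the lamp's case springs open, and take out the ultraviolet hand lamp, the white one with the blue handle. Carry it over the tube rack without bumping the tubes and hold it, window down and level, about 2 cm above the pale plate in the dark tray: centred on the plate, lengthwise along it and touching neither plate nor tray. Finish while holding the lamp still there, and leave everything else on the bench where it stands.

Things in the scene. Friction and masses are not known exactly. Their poses are not given: they have to be found in the camera images.
- case: Grey instrument case, fixed, 140 (x) x 250 (y) mm, 115 mm high shut. Origin: centre of its underside. Its front (own -x side, with the hasp) looks roughly to the world's -y; the lid, a shell 53 mm deep, is hinged on its +x side. Rim 62 mm high, walls 5 mm. A dark liner inside: floor 18 mm above the bench, pocket 92 (x) x 208 (y) mm, 28 mm deep, where the lamp lies loosely.
- case_lid (a joint): Lid angle in rad: 0 shut, 1.8 fully open (leaning back past upright). A damped spring hinge pushes it open: once the hasp is clear it rises by itself to 1.8 in about 2 s and stays open. While the hasp is over the catch it cannot open.
- case_hasp (a joint): Angle of the orange hasp in rad: 0 is shut, its hook over the steel catch on the lid's front; it grows as the hasp swings outward and down (up to 1.7, hanging). Clear of the catch from about 0.25. Its hinge is stiff enough to stay where it is left; about 3 N on the tab moves it.
- hasp_tab (a point): Top of the orange thumb tab, where to push. Hasp 36 mm wide; its tab stands out 38 mm from it, almost level when shut. This point is 28 mm outward of the hasp's hinge axis and 44.5 mm above it, 110 mm in front (-x) of the case's centre, 89.5 mm above the bench. Pushed down from above, the tab moves down and outward on an arc about the hinge.
- hasp_hinge (a point): Hinge axis of the hasp (along the case's y), on the case's front at half the hasp's width, 45 mm above the bench and 12 mm out from the front wall.
- lamp: Battery ultraviolet hand lamp, about 0.3 kg, loose: off-white box 180 (x) x 60 (y) x 38 mm high with a dark violet window 150 x 48 mm in its underside, and a blue bar handle on top. Origin: centre of its underside, the middle of the window; x along its length, z up. It lies window down in the case, its length along the case's y.
- lamp_handle (a point): Middle of the lamp's blue handle bar, 74 mm above the lamp's underside; axes as the lamp's. The bar runs along the lamp's x, 100 mm long, 22 mm wide (y), 16 mm high, with 28 mm of free space between it and the lamp's body; the posts stand at its ends (72 mm free between them).
- tray: Dark blue-grey viewing tray, fixed, 200 (x) x 110 (y) mm, rim 10 mm high. Origin: centre of its underside. The pale green coated plate, 100 (x) x 50 (y) mm with small coloured spots, lies fixed at its middle, lengthwise along the tray's x.
- plate (a point): Centre of the plate's top face, 9 mm above the bench; axes as the tray's.
- rack: Steel tube rack, fixed, 200 (x) x 70 (y) mm, between case and tray, with capped amber and white tubes up to 116 mm above the bench. Origin: centre of its underside.
- dropper: Dark brown bottle with blue cap, 36 mm across, 85 mm high, loose, a bystander. Origin: centre of its underside.
- reagent: Amber bottle with white cap, 54 mm across, 115 mm high, loose, a bystander. Origin: centre of its underside.
- vial_a: Clear vial with white cap, 25 mm across, 50 mm high, loose, a bystander. Origin: centre of its underside.
- vial_b: Clear vial with blue cap, 25 mm across, 50 mm high, loose, a bystander. Origin: centre of its underside.
- beaker: Small glass beaker, 68 mm across, 85 mm high, loose, a bystander. Origin: centre of its underside.
Things that resemble listed ones, but are neither listed nor needed, are in the scene too. There is more than one size of the tray; the job needs the larger.

How it is judged:
By the outcome, as a careful person would: the job done as asked, in the order asked, and still so for the second after the job is handed in, while the arm keeps its last pose, push and grip.
It also fails if it takes over 45 s, if anything falls off the work surface, if the arm or the gripper's body presses on something with over 40 N, if the wrist force passes 120 N, or if a joint passes its speed limit or range.

ROBOT

A 6-joint arm with a two-finger parallel gripper is mounted at the origin on the work surface. World frame = base frame: x ahead of the robot, y to its left, z up, the work surface at z = 0. Lengths are in m, angles in rad, forces in N, time in s.
With the tool pointing down it reaches from about 0.325 to 0.85 m from the base axis. Payload 4.4 kg.
Tool frame: the origin (TCP) lies between the finger pads; the fingertips stand 17 mm ahead of it and the grasp point (between the pads) lies 2 mm behind it (env.tcp_to_tips is the distance from the TCP to the fingertips, in m); z points along the fingers, x is the direction in which the jaws open and shut, and the axes are right-handed (so a half turn about z gives the same grasp; the last joint's range is limited). The gripper opens to 94 mm and grips with 3 to 60 N. Pads are 16 mm wide; open, the fingers measure 119 mm over their backs; the gripper's body (75 mm by 177 mm) begins 78 mm behind the grasp point.
Start: joints at [-1.274, 0.207, 1.542, -0, 1.393, -0.15], TCP at [0.248, -0.519, 0.222] pointing down, gripper open.
Joint ranges: [-2.73, 2.73], [-0.86, 2.22], [0.23, 2.46], [-1.11, 4.25], [0.08, 2.63], [-2.82, 2.82]. Speed limits (rad/s): [2.79, 2.79, 3.14, 3.14, 3.14, 3.14].

INTERFACE

Orientations are given as a unit quaternion [w, x, y, z].
In Python, from cell import env gives the robot as it stands. The module is installed in compiled form; this text tells all that it offers.
- The arm moves only by the tool step_arm, never from a script. Its argument "rows" is a list that holds one entry, the list of rows, each a list of 5 numbers: the shift along the world's x, y, z in m, then the turn about the world's z in degrees, then the finger opening in m, from 0 to 0.094. In form: [[[tx, ty, tz, yaw, jaw], ...]]. A call has 1 to 8 rows; each row is the pose to reach, as a shift and turn from the pose commanded when the call began; what a row does not reach only later rows make up. A row lasts 1/10 s, in which the tool goes at most 50 mm and 8.59 degrees, less where a joint would pass 70% of its speed; a pose out of reach is approached as far as the arm can. A call with a gripper value outside its range is refused whole. The fingers move at their own pace and stop on an object; "force" is the grip in N (left out, the last holds). Time passes only in rows, so rows that repeat a pose let the fingers close. It gives the time, the measured TCP pose, the force and the opening at its end, in the units of the state.
- env.read_state(): the state, without advancing time (a new reading comes with each control period).
- env.get_image(name): name is "scene" or "side" or "wrist"; returns a dict with "color" (400x640x3 uint8, blue, green, red), "fx", "fy", "cx", "cy" (pixels), "position" and "orientation" of the camera in the world. Camera axes: x right, y up, looking along -z (the intrinsics and any distortion apply to the point x, -y, -z); pixel columns grow to the right and rows downward; lengths in m; the calibration is good to about 2 mm. A picture is of the moment at which its call begins. There is no depth.
- env.sign_off(): hands the job in, once; it reports no verdict.
The state is a dict: "time": time; "qpos": joint angles; "joint_velocities": joint speeds; "tau": joint torques, N m; "tool_pos": TCP position; "orientation": TCP orientation; "contact_force": force on the tool from outside, world axes, zero at the start; "moment": the same for the moment, N m; "opening": finger opening in m.
Only numpy, scipy, OpenCV 4.12 (cv2) and the standard library are available. Lean on these libraries where they do the work, as an engineer would, in place of code of your own. Each camera call takes 0.05 s, during which the arm holds its last target.

## Working session

There is one attempt and no reset: what is moved stays moved. The work goes in short steps, Python scripts to look and compute and a tool call to move; the robot and the scene stay as the last step left them, time stands still between calls to the robot, and variables do not carry over. Pictures are saved under pics/ and viewed, and the job is handed in when it is done.

Besides the shell and the picture viewer there is one more tool, called after ">>>" by a JSON object that holds its "api" and its "payload", one argument or row to a line. step_arm: Moves the arm, as the interface text tells. Its arguments: {"type":"object","properties":{"rows":{"type":"array"},"force":{"type":"number"}},"required":["rows"]}

```bash
mkdir -p pics; cat > h.py <<'E'
import numpy as np, cv2
from cell import env
from scipy.spatial.transform import Rotation as R
def q2R(q): return R.from_quat([q[1],q[2],q[3],q[0]]).as_matrix()
def snap(name,fn):
    d=env.get_image(name); cv2.imwrite('pics/'+fn+'.png',d['color']); np.save('pics/'+fn+'.npy',d,allow_pickle=True); return d
def load(fn): return np.load('pics/'+fn+'.npy',allow_pickle=True).item()
def ray(d,u,v):
    r=np.array([(u-d['cx'])/d['fx'],-(v-d['cy'])/d['fy'],-1.]); return np.array(d['position']),q2R(d['orientation'])@r
def onz(d,u,v,z):
    p,r=ray(d,u,v); return p+r*(z-p[2])/r[2]
def proj(d,P):
    c=q2R(d['orientation']).T@(np.array(P)-d['position']); return np.array([d['cx']-d['fx']*c[0]/c[2], d['cy']+d['fy']*c[1]/c[2]])
def tri(d1,uv1,d2,uv2):
    p,r=ray(d1,*uv1);q,s=ray(d2,*uv2);r/=np.linalg.norm(r);s/=np.linalg.norm(s)
    t=np.linalg.lstsq(np.c_[r,-s],q-p,rcond=None)[0]; a=p+t[0]*r;b=q+t[1]*s; return (a+b)/2,np.linalg.norm(a-b)
E
python3 - <<'E'
from h import *
for n in ['scene','side','wrist']:
    d=snap(n,n+'0'); print(n,{k:np.round(v,3) for k,v in d.items() if k!='color'},[k for k in d])
print(env.read_state())
E
```

```text
scene {'fx': np.float64(490.525), 'fy': np.float64(490.525), 'cx': np.float64(318.413), 'cy': np.float64(204.806), 'position': array([ 1.452, -0.453,  0.967]), 'orientation': array([0.783, 0.352, 0.207, 0.47 ])} ['color', 'fx', 'fy', 'cx', 'cy', 'position', 'orientation']
side {'fx': np.float64(391.763), 'fy': np.float64(391.763), 'cx': np.float64(318.61), 'cy': np.float64(197.612), 'position': array([0.442, 0.929, 0.618]), 'orientation': array([-0.048, -0.041,  0.498,  0.865])} ['color', 'fx', 'fy', 'cx', 'cy', 'position', 'orientation']
wrist {'fx': np.float64(310.389), 'fy': np.float64(310.389), 'cx': np.float64(317.937), 'cy': np.float64(195.735), 'position': array([ 0.322, -0.483,  0.384]), 'orientation': array([ 0.838, -0.119,  0.076, -0.527])} ['color', 'fx', 'fy', 'cx', 'cy', 'position', 'orientation']
{'time': 0.15, 'qpos': array([-1.27447767e+00,  2.07239832e-01,  1.54263426e+00,  6.49774837e-07,
        1.39348083e+00, -1.50484299e-01]), 'joint_velocities': array([-8.04418496e-05, -3.42703475e-03, -1.91826762e-03,  1.49186462e-03,
       -1.00183491e-03,  3.37485005e-04]), 'tau': array([-1.74869109e-05, -3.71317291e+01, -2.81811297e+01,  6.98237051e-02,
        3.27663927e-02, -1.00471407e-04]), 'tool_pos': array([ 0.24827021, -0.51797673,  0.22154465]), 'orientation': array([-5.76253141e-04,  8.46192451e-01, -5.32876684e-01, -6.66584952e-04]), 'contact_force': array([-0.07704005, -0.35615651,  0.36073117]), 'moment': array([ 0.01481023, -0.00822564,  0.04353994]), 'opening': 0.09418682945371587}
```

View pics/scene0.png

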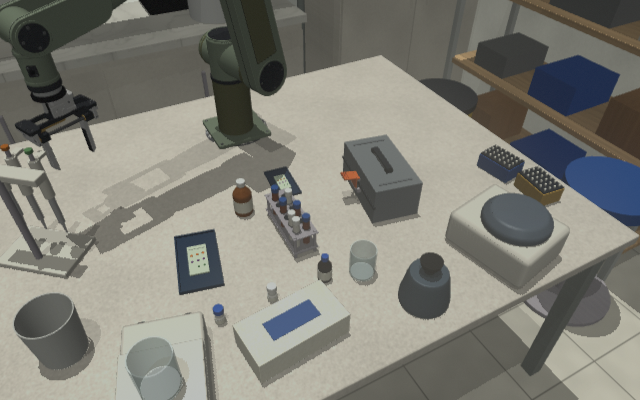

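View pics/side0.png

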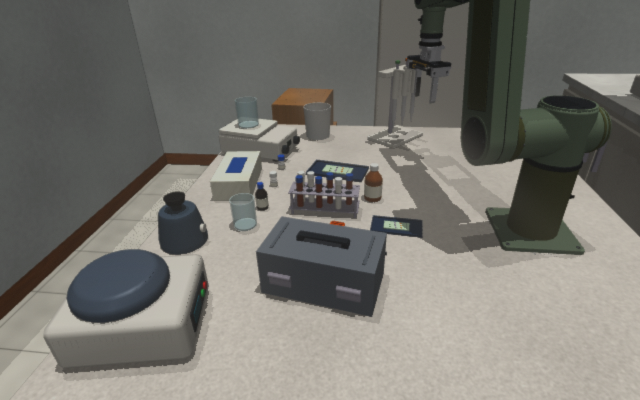

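View pics/wrist0.png

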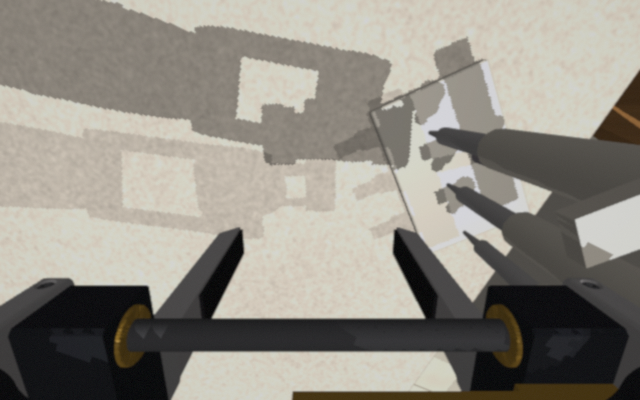

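The scene picture shows the case at about (382,177), the orange hasp tab at (350,176), the rack at (292,220) and the large tray at (198,260). A small tray sits at (283,182). I'll enlarge these for corner picks.

```bash
python3 - <<'E'
from h import *
d=load('scene0');im=d['color']
cv2.imwrite('pics/z1.png',cv2.resize(im[125:265,255:435],None,fx=4.3,fy=4.3,interpolation=cv2.INTER_CUBIC))
s=load('side0');cv2.imwrite('pics/z2.png',cv2.resize(s['color'][150:315,250:430],None,fx=3.6,fy=3.6,interpolation=cv2.INTER_CUBIC))
# orange
for n,x in(('scene',d),('side',s)):
    hsv=cv2.cvtColor(x['color'],cv2.COLOR_BGR2HSV); m=cv2.inRange(hsv,(3,150,110),(16,255,255))
    k,l,st,c=cv2.connectedComponentsWithStats(m)
    for i in range(1,k):
        if st[i][4]>15: print(n,st[i],c[i])
# tray dark blue
hsv=cv2.cvtColor(im,cv2.COLOR_BGR2HSV)
m=cv2.inRange(hsv,(95,60,10),(130,255,90)); k,l,st,c=cv2.connectedComponentsWithStats(m)
for i in range(1,k):
    if st[i][4]>300: print('tray',st[i],c[i])
m=cv2.inRange(hsv[225:295,170:230],(25,20,130),(80,255,255)); 
cs,_=cv2.findContours(m,cv2.RETR_EXTERNAL,cv2.CHAIN_APPROX_NONE)
c=max(cs,key=cv2.contourArea)+np.array([170,225]); print(cv2.contourArea(c))
P=np.array([onz(d,*p[0],.009)[:2] for p in c]); h=cv2.convexHull((P*1000).astype(np.float32)); print('plate rect mm',cv2.minAreaRect(h))
E
```

```text
scene [  0 144   8   4  22] [  3.86363636 145.68181818]
scene [342 171  18   8 104] [350.48076923 174.78846154]
side [330 221  15   5  41] [337.26829268 223.12195122]
tray [ 528   55   92   61 3686] [572.34915898  84.37683125]
tray [ 510  129   77   57 1891] [549.45795875 151.36541512]
tray [ 174  230   48   63 1535] [196.0742671 260.352443 ]
512.0
plate rect mm ((549.555908203125, -318.7929992675781), (49.791866302490234, 101.20040130615234), 77.59481811523438)
```

View pics/z1.png

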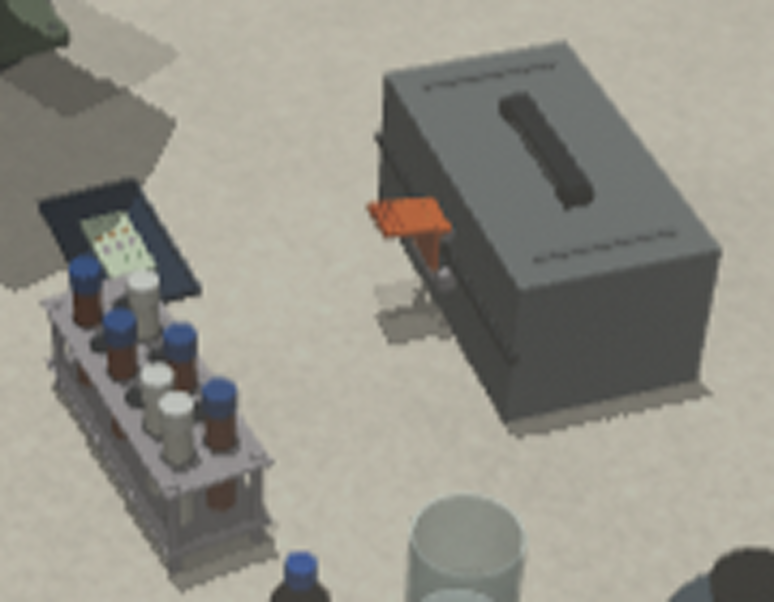

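View pics/z2.png

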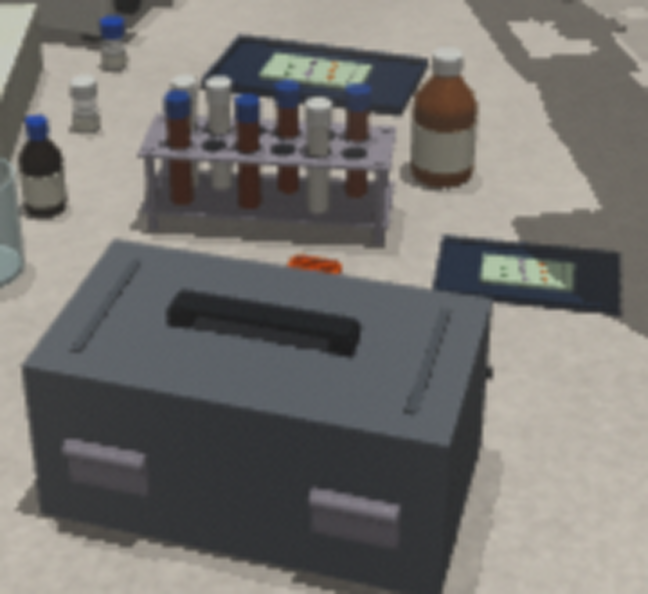

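```bash
python3 - <<'E'
from h import *
d=load('scene0');s=load('side0')
C=[(388,72),(566,42),(718,250),(523,290)]
P=np.array([onz(d,255+u/4.3,125+v/4.3,.115)[:2] for u,v in C]);print(P.round(4),P.mean(0))
for i in range(4): e=P[(i+1)%4]-P[i];print(np.linalg.norm(e).round(4),np.degrees(np.arctan2(e[1],e[0])).round(1))
C2=[(118,240),(492,300),(448,442),(28,368)]
P=np.array([onz(s,250+u/3.6,150+v/3.6,.115)[:2] for u,v in C2]);print('side',P.round(4),P.mean(0))
for i in range(4): e=P[(i+1)%4]-P[i];print(np.linalg.norm(e).round(4),np.degrees(np.arctan2(e[1],e[0])).round(1))
print('tab scene corners', [onz(d,255+u/4.3,125+v/4.3,.0895)[:2].round(4) for u,v in [(370,203),(436,196),(452,232),(388,237)]])
print('tab side centroid',onz(s,337.3,223,.0895))
# tubes: triangulate caps
print('rack top corners scene z~.07?',[onz(d,255+u/4.3,125+v/4.3,.075)[:2].round(3) for u,v in [(45,303),(122,275),(270,462),(172,490)]])
for a,b in [((85,262),(357,90)),((219,384),(177,95)),((145,275),(318,103))]:
    print(tri(d,(255+a[0]/4.3,125+a[1]/4.3),s,(250+b[0]/3.6,150+b[1]/3.6)))
print('bottom', [onz(d,*p,0)[:2].round(3) for p in [(244,213),(325,279),(362,277),(272,298),(219,318)]])
hsv=cv2.cvtColor(s['color'],cv2.COLOR_BGR2HSV)
m=cv2.inRange(hsv[155:185,310:370],(25,20,130),(80,255,255)); cs,_=cv2.findContours(m,0,1); c=max(cs,key=cv2.contourArea)+np.array([310,155])
P=np.array([onz(s,*p[0],.009)[:2] for p in c]); print('plate side',cv2.minAreaRect(cv2.convexHull((P*1000).astype(np.float32))))
E
```

```text
[[0.4    0.2116]
 [0.4271 0.3448]
 [0.6697 0.2969]
 [0.6446 0.1648]] [0.53534518 0.2545001 ]
0.136 78.5
0.2473 -11.2
0.1345 -100.8
0.2491 169.2
side [[0.6354 0.1653]
 [0.3931 0.2117]
 [0.4195 0.3447]
 [0.6597 0.3039]] [0.52690342 0.2564023 ]
0.2467 169.2
0.1357 78.8
0.2437 -9.7
0.1407 -100.0
tab scene corners [array([0.4962, 0.1418]), array([0.5104, 0.1853]), array([0.5486, 0.1743]), array([0.5333, 0.134 ])]
tab side centroid [0.50756419 0.14275161 0.0895    ]
rack top corners scene z~.07? [array([ 0.473, -0.088]), array([ 0.471, -0.031]), array([ 0.669, -0.027]), array([ 0.663, -0.089])]
(array([ 0.49143902, -0.06545378,  0.11472847]), np.float64(0.0006485154389516391))
(array([ 0.63192775, -0.04287066,  0.11570851]), np.float64(0.0021764694387047404))
(array([ 0.52057858, -0.03793053,  0.11561775]), np.float64(0.0022484963313940468))
bottom [array([ 0.433, -0.143]), array([ 0.758, -0.054]), array([0.797, 0.032]), array([ 0.75 , -0.197]), array([ 0.745, -0.331])]
plate side ((546.0103759765625, -318.3792419433594), (51.355369567871094, 100.9404525756836), 78.13699340820312)
```

>>> {"api": "step_arm", "payload": {
  "rows": [
    [[0.02,0.05,0.03,5,0.0],[0.26,0.638,0.04,53,0.0],[0.26,0.638,0.04,53,0.0],[0.26,0.638,0.04,53,0.0],[0.26,0.638,0.04,53,0.0],[0.26,0.638,0.04,53,0.0],[0.26,0.638,0.04,53,0.0],[0.26,0.638,0.04,53,0.0]]
  ],
  "force": 30
}}

```text
time: 0.95
tool_pos: [0.397, -0.152, 0.2552]
orientation: [0.0, 0.995, -0.099, 0.0]
contact_force: [1.0, 0.0, 0.1]
opening: 0.0335
```

>>> {"api": "step_arm", "payload": {
  "rows": [
    [[0.1,0.25,0.0,0,0.0],[0.1,0.25,0.0,0,0.0],[0.1,0.25,0.0,0,0.0],[0.1,0.25,0.0,0,0.0],[0.1,0.25,0.0,0,0.0],[0.1,0.25,0.0,0,0.0],[0.1,0.25,0.0,0,0.0]]
  ]
}}

```text
time: 1.65
tool_pos: [0.497, 0.0985, 0.2547]
orientation: [-0.0, 0.995, -0.097, -0.0]
contact_force: [-0.5, 0.3, -0.6]
opening: 0.0004
```

```bash
python3 - <<'E'
from h import *
d=snap('wrist','w1'); s=env.read_state(); print(s['tool_pos'],s['orientation'],s['opening'],s['time'])
hsv=cv2.cvtColor(d['color'],cv2.COLOR_BGR2HSV); m=cv2.inRange(hsv,(3,150,80),(16,255,255))
k,l,st,c=cv2.connectedComponentsWithStats(m)
for i in range(1,k):
    if st[i][4]>50: print(st[i],c[i],onz(d,*c[i],.0895))
E
```

```text
[0.49656687 0.096911   0.25471923] [ 3.05196904e-04  9.95197209e-01 -9.78878433e-02 -6.26617483e-04] 0.00045039622440434053 1.7
[303  98  35  10 177] [321.01129944 101.37288136] [0.51659369 0.18149313 0.0895    ]
[ 303  108   35   38 1163] [320.39896819 127.65004299] [0.51102758 0.15610423 0.0895    ]
```

View pics/w1.png

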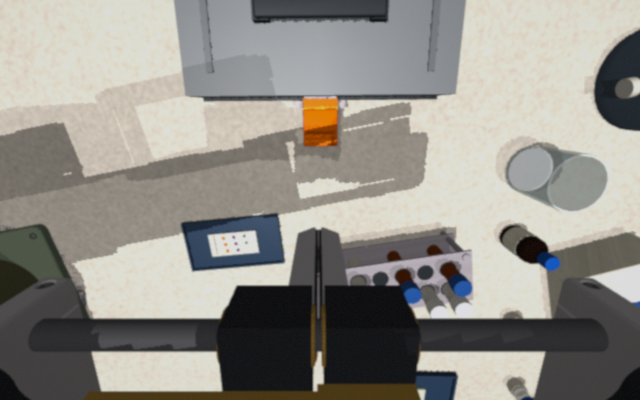

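The wrist view shows the orange tab at (320,127), its tip at row 146 and the lid front edge at row 97. That puts the tab's middle at (0.511,0.156), which agrees with the case estimate. I'll hover over its outer half now.

>>> {"api": "step_arm", "payload": {
  "rows": [
    [[0.012,0.047,-0.05,0,0.0],[0.012,0.047,-0.1,0,0.0],[0.012,0.047,-0.125,0,0.0],[0.012,0.047,-0.13,0,0.0],[0.012,0.047,-0.13,0,0.0]]
  ]
}}

```text
time: 2.2
tool_pos: [0.5078, 0.1416, 0.1245]
orientation: [0.001, 0.995, -0.1, -0.001]
contact_force: [0.0, 0.1, 0.1]
opening: 0.0005
```

```bash
python3 - <<'E'
from h import *
d=snap('wrist','w2'); e=snap('scene','s2');s=env.read_state(); print(s['tool_pos'],s['contact_force'])
cv2.imwrite('pics/z3.png',np.vstack([cv2.resize(e['color'][100:220,270:440],(680,480)), ]))
E
```

```text
[0.5106929  0.14212921 0.12769576] [ 0.55636008 -0.67265206 -0.00136457]
```

View pics/z3.png

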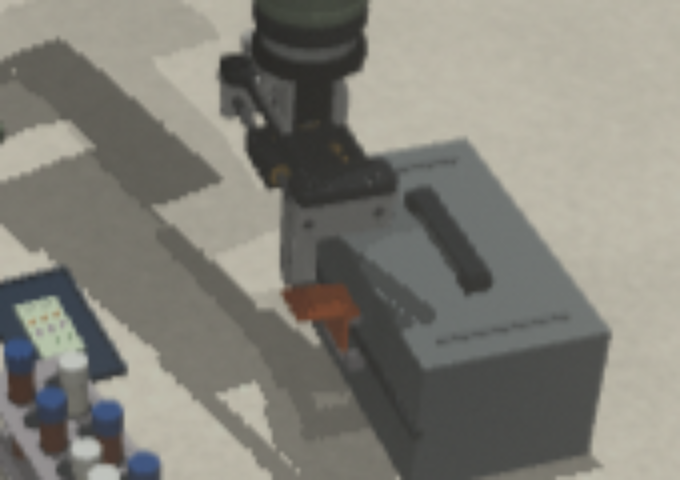

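View pics/w2.png

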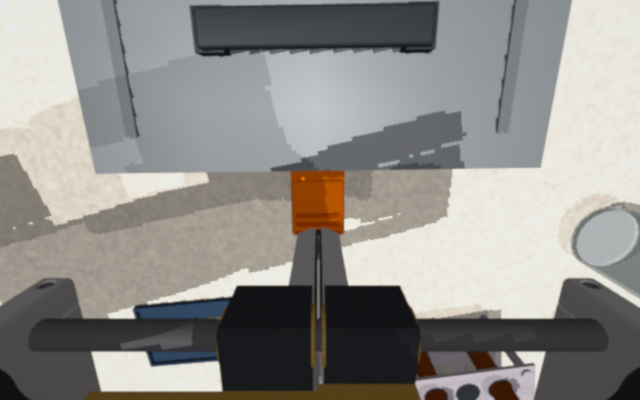

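>>> {"api": "step_arm", "payload": {
  "rows": [
    [[0.0,0.004,-0.01,0,0.0],[0.0,0.004,-0.02,0,0.0],[-0.001,0.001,-0.027,0,0.0],[-0.002,-0.004,-0.034,0,0.0],[-0.003,-0.008,-0.04,0,0.0]]
  ]
}}

```text
time: 2.8
tool_pos: [0.5077, 0.1299, 0.088]
orientation: [0.005, 0.995, -0.098, 0.002]
contact_force: [-4.0, -16.1, 12.6]
opening: 0.0004
```

```bash
python3 - <<'E'
from h import *
d=snap('wrist','w3'); e=snap('scene','s3');s=env.read_state(); print(s['tool_pos'],s['contact_force'])
cv2.imwrite('pics/z4.png',cv2.resize(e['color'][80:240,270:460],None,fx=3.5,fy=3.5))
E
```

```text
[0.50734931 0.12915808 0.08691171] [ -2.23173176 -15.99642356   9.63733572]
```

View pics/z4.png

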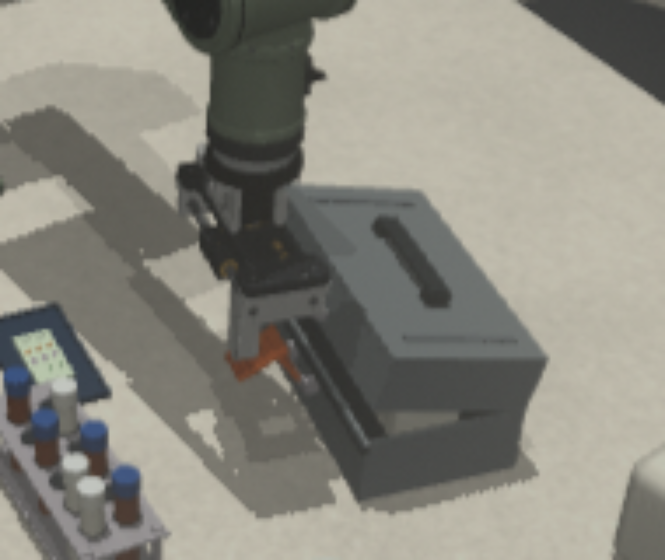

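View pics/w3.png

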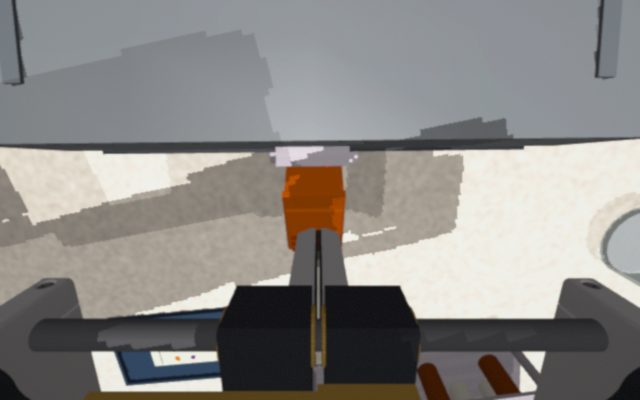

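The lid is rising with the hasp clear, tilted outward at (260,350) in the crop. Now I'll back outward, then rise.

>>> {"api": "step_arm", "payload": {
  "rows": [
    [[-0.003,-0.012,-0.004,0,0.0],[-0.008,-0.04,0.0,0,0.0],[-0.012,-0.06,0.04,0,0.0],[-0.012,-0.06,0.09,0,0.0],[-0.012,-0.06,0.14,0,0.094],[-0.012,-0.06,0.19,0,0.094],[-0.012,-0.06,0.24,0,0.094],[-0.012,-0.06,0.24,0,0.094]]
  ]
}}

```text
time: 3.7
tool_pos: [0.4978, 0.075, 0.3338]
orientation: [-0.001, 0.995, -0.099, 0.008]
contact_force: [0.1, -0.1, -0.0]
opening: 0.0289
```

```bash
python3 - <<'E'
from h import *
e=snap('scene','s4');s=env.read_state(); print(s['tool_pos'],s['contact_force'])
cv2.imwrite('pics/z5.png',cv2.resize(e['color'][40:260,240:480],None,fx=2.7,fy=2.7))
E
```

```text
[0.49608329 0.07500132 0.32965372] [-0.6018339   1.29190014 -0.66664303]
```

View pics/z5.png

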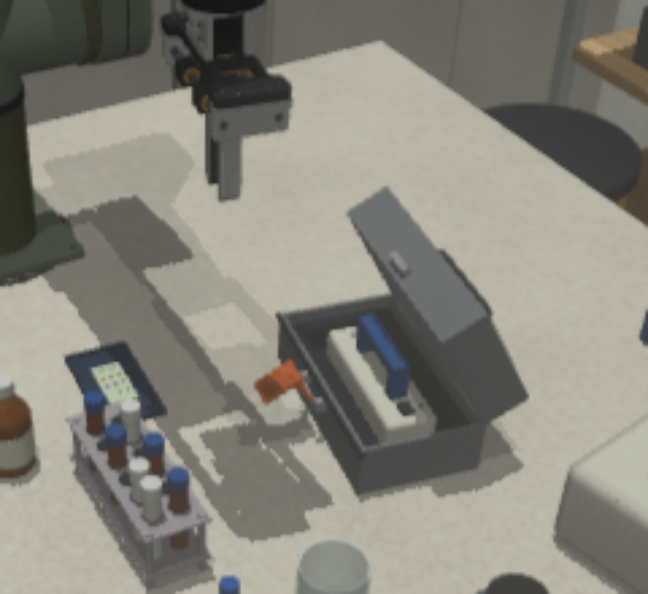

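>>> {"api": "step_arm", "payload": {
  "rows": [
    [[0.03,0.04,0,9,0.094],[0.06,0.08,0,18,0.094],[0.08,0.12,0,27,0.094],[0.1,0.15,0,36,0.094],[0.1,0.15,0,45,0.094],[0.1,0.15,0,54,0.094],[0.1,0.15,0,63,0.094],[0.1,0.15,0,72,0.094]]
  ]
}}

```text
time: 4.55
tool_pos: [0.5927, 0.225, 0.3217]
orientation: [-0.001, 0.876, 0.483, -0.003]
contact_force: [-0.0, -0.5, -0.9]
opening: 0.0933
```

>>> {"api": "step_arm", "payload": {
  "rows": [
    [[0,0,0,9,0.094],[0,0,0,18,0.094],[0,0,0,22,0.094],[0,0,0,22,0.094]]
  ]
}}

```text
time: 4.95
tool_pos: [0.5928, 0.2248, 0.3222]
orientation: [-0.001, 0.77, 0.638, -0.002]
contact_force: [-0.2, -0.4, 0.9]
opening: 0.0939
```

```bash
python3 - <<'E'
from h import *
d=snap('wrist','w5');e=snap('side','d5');e=snap('scene','s5');s=env.read_state(); print(s['tool_pos'],s['orientation'],s['contact_force'],s['time'],d['position'])
cv2.imwrite('pics/z6.png',cv2.resize(e['color'][40:260,240:480],None,fx=2.7,fy=2.7))
E
```

```text
[0.59326854 0.22487467 0.3235997 ] [-6.50049642e-04  7.70112388e-01  6.37906881e-01 -1.13920089e-03] [ 0.09584223  0.48372174 -0.20186263] 5.1 [0.51291897 0.2393884  0.48497267]
```

View pics/w5.png

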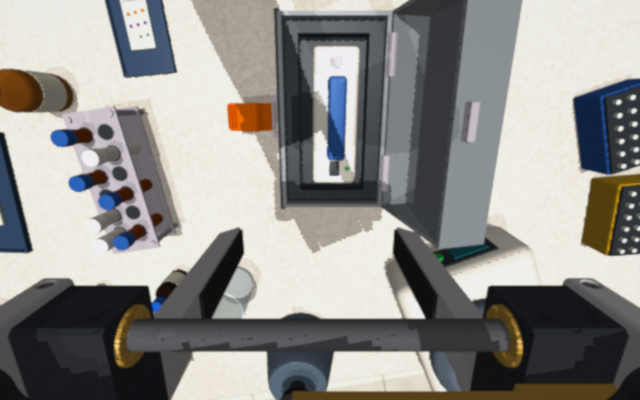

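View pics/z6.png

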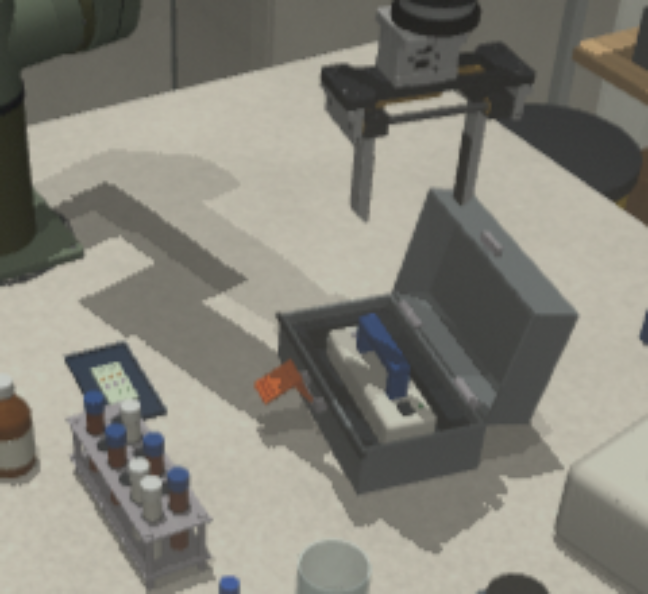

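View pics/d5.png

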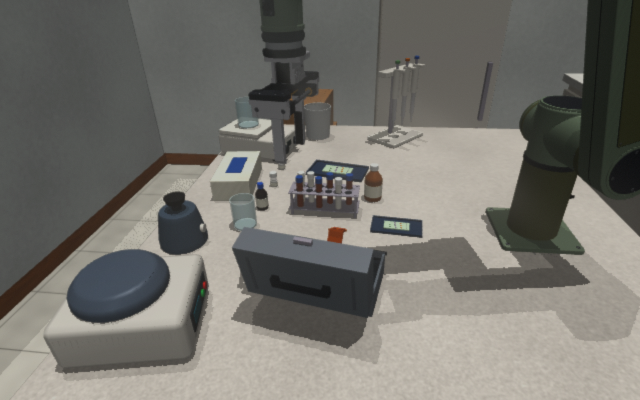

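The lid is fully open. In the wrist view the lamp sits in the pocket, with its blue handle from about (337,77) to (337,158).

```bash
python3 - <<'E'
from h import *
d=load('w5');hsv=cv2.cvtColor(d['color'],cv2.COLOR_BGR2HSV)
sub=hsv[30:200,305:370]
m=cv2.inRange(sub,(100,120,60),(125,255,255)); cs,_=cv2.findContours(m,0,1);c=max(cs,key=cv2.contourArea)+np.array([305,30])
print(cv2.boundingRect(c))
f=lambda c,z:cv2.minAreaRect(cv2.convexHull((np.array([onz(d,*p[0],z)[:2] for p in c])*1000).astype(np.float32)))
print('handle',f(c,.100))
m=cv2.inRange(sub,(0,0,120),(180,60,255)); m=cv2.morphologyEx(m,cv2.MORPH_CLOSE,np.ones((15,15))) 
cs,_=cv2.findContours(m,0,1);c=max(cs,key=cv2.contourArea)+np.array([305,30]);print(cv2.boundingRect(c),'body',f(c,.056))
# case rim corners
print('rim',[onz(d,u,v,.062)[:2].round(4) for u,v in [(276,10),(283,207),(380,207),(391,12)]])
print('lid edge', [onz(d,u,v,.2)[:2].round(3) for u,v in [(437,248)]])
E
```

```text
(328, 77, 18, 83)
handle ((531.9173583984375, 258.162353515625), (19.114768981933594, 96.01937866210938), 79.01559448242188)
(305, 45, 55, 138) body ((530.27734375, 253.56454467773438), (70.29420471191406, 177.91525268554688), 79.02362823486328)
rim [array([0.3935, 0.21  ]), array([0.6399, 0.1643]), array([0.6655, 0.301 ]), array([0.4213, 0.3464])]
lid edge [array([0.669, 0.331])]
```

>>> {"api": "step_arm", "payload": {
  "rows": [
    [[-0.03,0.016,-0.04,0,0.094],[-0.061,0.031,-0.08,0,0.094],[-0.061,0.031,-0.12,0,0.094],[-0.061,0.031,-0.15,0,0.094],[-0.061,0.031,-0.165,0,0.094],[-0.061,0.031,-0.165,0,0.094]]
  ]
}}

```text
time: 5.7
tool_pos: [0.5311, 0.2553, 0.1575]
orientation: [-0.001, 0.77, 0.638, -0.003]
contact_force: [0.6, -0.1, -0.2]
opening: 0.0938
```

```bash
python3 - <<'E'
from h import *
d=snap('wrist','w6');e=snap('scene','s6')
for i in range(3):
    s=env.read_state(); print(s['tool_pos'],s['contact_force'],s['time'])
cv2.imwrite('pics/z7.png',cv2.resize(e['color'][40:260,240:480],None,fx=2.7,fy=2.7))
E
```

```text
[0.53400785 0.25612068 0.16147876] [ 0.48498389 -0.2918189   0.46623837] 5.8
[0.53400785 0.25612068 0.16147876] [ 0.48498389 -0.2918189   0.46623837] 5.8
[0.53400785 0.25612068 0.16147876] [ 0.48498389 -0.2918189   0.46623837] 5.8
```

View pics/w6.png

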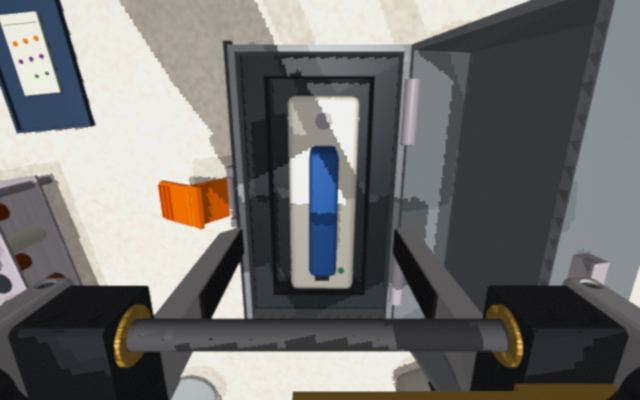

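View pics/z7.png

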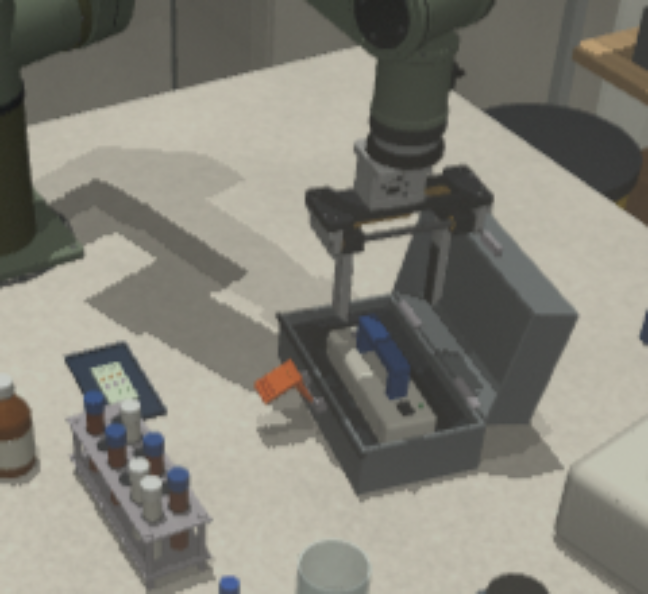

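```bash
python3 - <<'E'
from h import *
d=load('w6');hsv=cv2.cvtColor(d['color'],cv2.COLOR_BGR2HSV)
sub=hsv[130:290,295:355]
m=cv2.inRange(sub,(100,120,40),(125,255,255)); cs,_=cv2.findContours(m,0,1);c=max(cs,key=cv2.contourArea)+np.array([295,130])
f=lambda c,z:cv2.minAreaRect(cv2.convexHull((np.array([onz(d,*p[0],z)[:2] for p in c])*1000).astype(np.float32)))
print('handle',cv2.boundingRect(c),f(c,.100))
# lid hinge-side and upper inner edge direction
E
```

```text
handle (310, 147, 28, 130) ((529.3859252929688, 259.00677490234375), (19.637956619262695, 102.56452178955078), 78.91998291015625)
```

>>> {"api": "step_arm", "payload": {
  "rows": [
    [[0,0.001,-0.015,0,0.094],[0,0.001,-0.03,0,0.094],[0,0.001,-0.042,0,0.094],[0,0.001,-0.045,0,0.094],[0,0.001,-0.045,0,0.094]]
  ]
}}

```text
time: 6.3
tool_pos: [0.5321, 0.2567, 0.114]
orientation: [-0.0, 0.77, 0.638, -0.001]
contact_force: [-0.7, 0.4, 0.2]
opening: 0.0942
```

>>> {"api": "step_arm", "payload": {
  "rows": [
    [[-0.001,0,-0.01,0,0.094],[-0.001,0,-0.02,0,0.094],[-0.001,0,-0.02,0,0.05],[-0.001,0,-0.02,0,0.03],[-0.001,0,-0.02,0,0.01],[-0.001,0,-0.02,0,0.0],[-0.001,0,-0.02,0,0.0],[-0.001,0,-0.02,0,0.0]]
  ],
  "force": 40
}}

```text
time: 7.1
tool_pos: [0.532, 0.257, 0.0956]
orientation: [0.0, 0.77, 0.638, 0.0]
contact_force: [-0.4, 0.1, -0.6]
opening: 0.0495
```

```bash
python3 - <<'E'
from h import *
e=snap('scene','s7'); w=snap('wrist','w7');s=env.read_state(); print(s['tool_pos'],s['contact_force'],s['opening'],s['time'])
cv2.imwrite('pics/z8.png',cv2.resize(e['color'][40:260,240:480],None,fx=2.7,fy=2.7))
E
```

```text
[0.53194962 0.25698565 0.09543856] [-0.29551289 -0.20201572  0.18952976] 0.0409705102506278 7.2
```

View pics/z8.png

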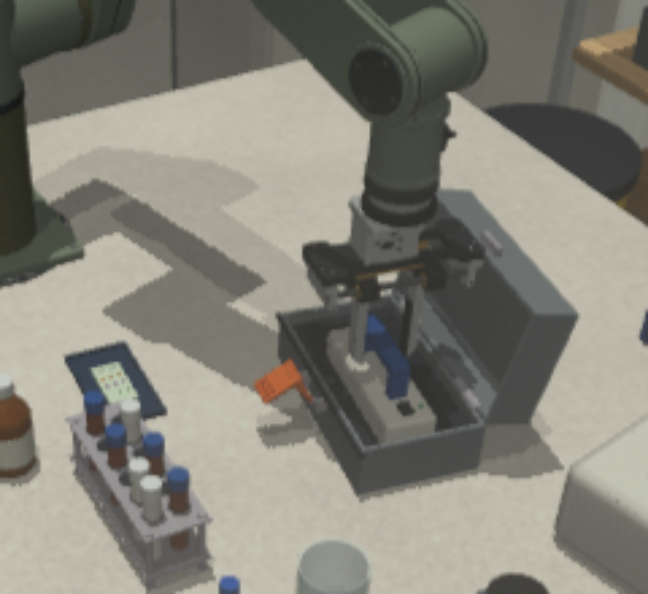

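View pics/w7.png

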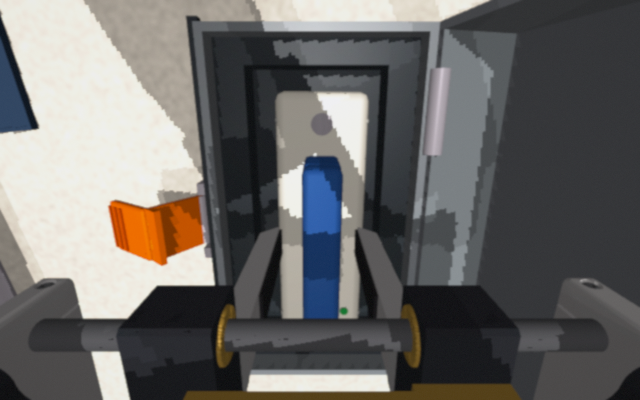

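>>> {"api": "step_arm", "payload": {
  "rows": [
    [[0,0,0,0,0.0],[0,0,0,0,0.0],[0,0,0,0,0.0],[0,0,0,0,0.0],[0,0,0,0,0.0],[0,0,0.01,0,0.0],[0,0,0.02,0,0.0],[0,0,0.03,0,0.0]]
  ],
  "force": 40
}}

```text
time: 8.0
tool_pos: [0.5317, 0.2567, 0.1259]
orientation: [0.0, 0.77, 0.638, -0.0]
contact_force: [-0.8, 0.2, -3.2]
opening: 0.0217
```

```bash
python3 - <<'E'
from h import *
w=snap('wrist','w8');e=snap('scene','s8'); s=env.read_state(); print(s['tool_pos'],s['contact_force'],s['moment'],s['opening'],s['time'])
cv2.imwrite('pics/z9.png',cv2.resize(e['color'][40:260,240:480],None,fx=2.7,fy=2.7))
E
```

```text
[0.53340594 0.25736229 0.12771719] [ 1.43284334  0.73659466 -2.94263395] [ 0.08664187 -0.19966544  0.01777344] 0.02168919914256218 8.1
```

View pics/z9.png

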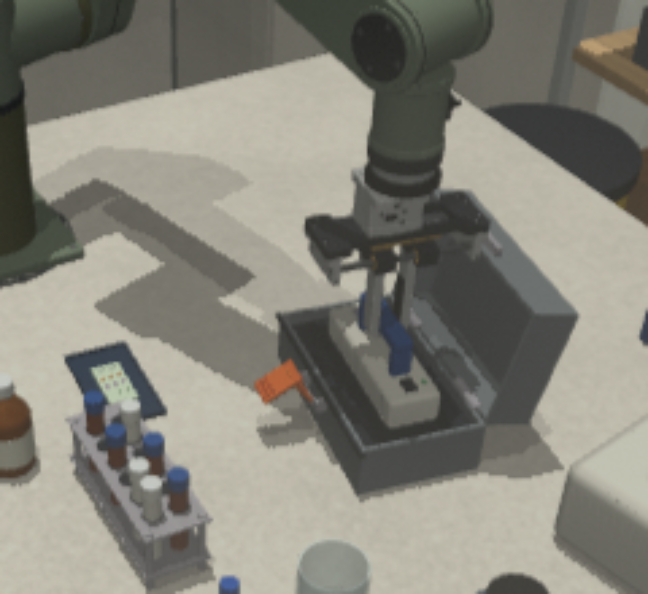

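View pics/w8.png

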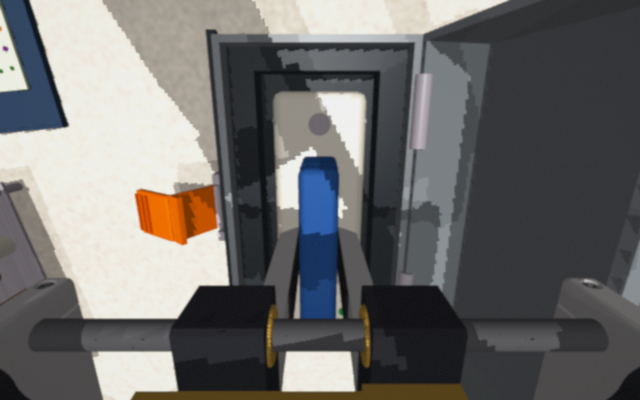

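>>> {"api": "step_arm", "payload": {
  "rows": [
    [[0,0,0.02,0,0.0],[0,0,0.05,0,0.0],[0,0,0.08,0,0.0],[0,0,0.11,0,0.0],[0,0,0.14,0,0.0],[0,0,0.17,0,0.0],[0,0,0.17,0,0.0]]
  ],
  "force": 55
}}

```text
time: 8.8
tool_pos: [0.5345, 0.2578, 0.301]
orientation: [0.002, 0.77, 0.638, 0.005]
contact_force: [0.9, 0.7, -2.1]
opening: 0.0215
```

```bash
python3 - <<'E'
from h import *
w=snap('side','d9');e=snap('scene','s9'); s=env.read_state(); print(s['tool_pos'],s['qpos'],s['moment'],s['opening'],s['time'])
cv2.imwrite('pics/z10.png',np.hstack([cv2.resize(w['color'][20:320,200:440],(400,500)),cv2.resize(e['color'][0:240,280:472],(400,500))]))
E
```

```text
[0.53182606 0.25687782 0.29503295] [ 3.03544724e-01  1.93780403e-01  1.40756488e+00 -9.61307078e-05
  1.53968541e+00 -1.08139215e+00] [ 0.05162838 -0.11901317 -0.01487634] 0.021760302740932182 8.9
```

View pics/z10.png

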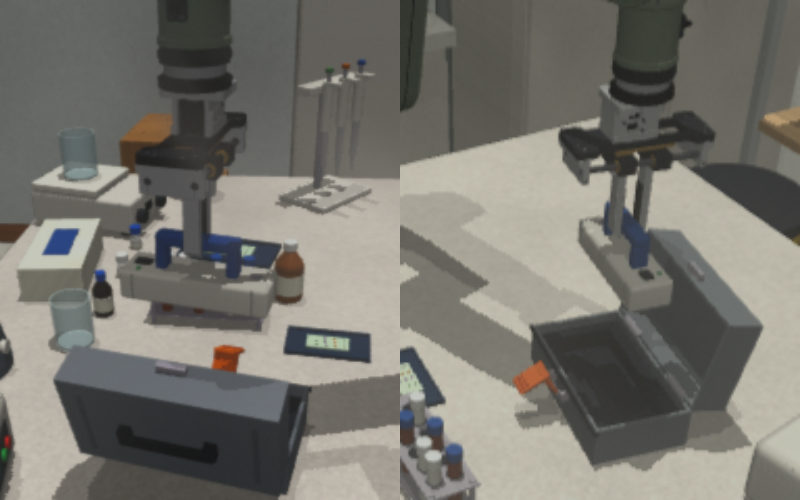

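>>> {"api": "step_arm", "payload": {
  "rows": [
    [[0.0,-0.015,0,0,0.0],[0.001,-0.045,0,0,0.0],[0.002,-0.085,0,0,0.0],[0.003,-0.13,0,0,0.0],[0.005,-0.175,0,0,0.0],[0.006,-0.22,0,0,0.0],[0.007,-0.265,0,0,0.0],[0.008,-0.31,0,0,0.0]]
  ]
}}

```text
time: 9.7
tool_pos: [0.5378, -0.0554, 0.2925]
orientation: [-0.002, 0.77, 0.638, -0.002]
contact_force: [0.2, 0.0, -3.9]
opening: 0.0213
```

>>> {"api": "step_arm", "payload": {
  "rows": [
    [[0.001,-0.045,0,0,0.0],[0.002,-0.09,0,0,0.0],[0.003,-0.135,0,0,0.0],[0.005,-0.18,0,-1,0.0],[0.006,-0.22,0,-1,0.0],[0.007,-0.25,0,-1,0.0],[0.008,-0.265,0,-1,0.0],[0.008,-0.265,0,-1,0.0]]
  ]
}}

```text
time: 10.5
tool_pos: [0.5463, -0.3196, 0.2927]
orientation: [-0.002, 0.776, 0.631, -0.001]
contact_force: [-0.2, 0.6, -3.6]
opening: 0.0218
```

```bash
python3 - <<'E'
from h import *
w=snap('wrist','w10');e=snap('scene','s10');g=snap('side','d10'); s=env.read_state(); print(s['tool_pos'],s['orientation'],s['contact_force'],s['opening'],s['time'])
E
```

```text
[ 0.54755889 -0.31638511  0.29446341] [-1.18150692e-03  7.74817444e-01  6.32183930e-01  1.02337798e-04] [-0.60555752  0.02355439 -3.14580912] 0.021662145145584392 10.65
```

View pics/w10.png

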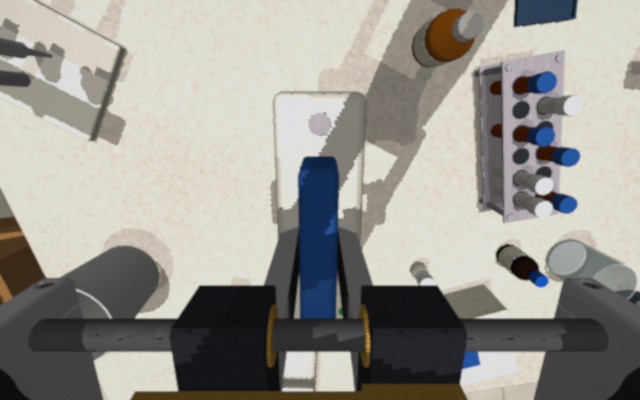

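View pics/s10.png

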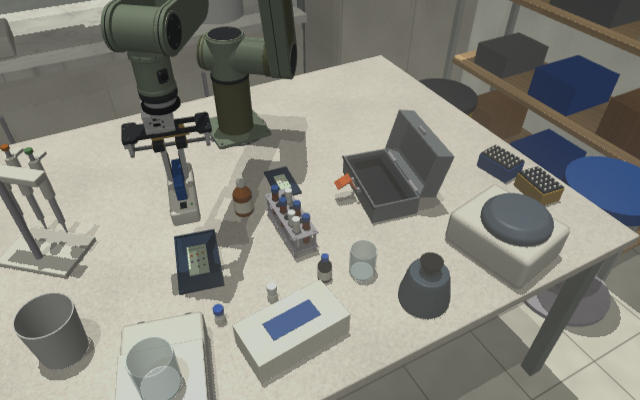

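View pics/d10.png

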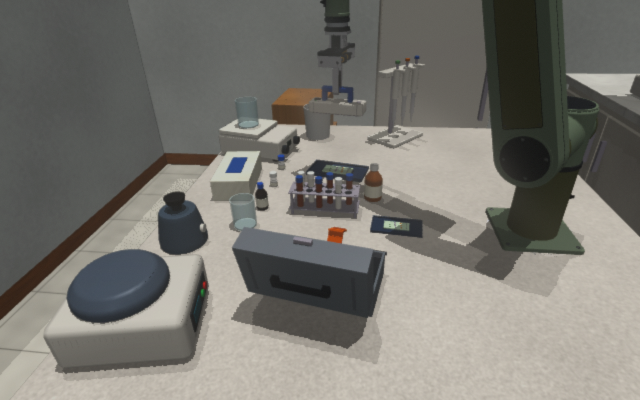

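>>> {"api": "step_arm", "payload": {
  "rows": [
    [[0,0,-0.03,0,0.0],[0,0,-0.065,0,0.0],[0,0,-0.1,0,0.0],[0,0,-0.13,0,0.0],[0,0,-0.15,0,0.0],[0,0,-0.163,0,0.0],[0,0,-0.163,0,0.0],[0,0,-0.163,0,0.0]]
  ]
}}

```text
time: 11.45
tool_pos: [0.5486, -0.3177, 0.1334]
orientation: [0.001, 0.775, 0.632, 0.0]
contact_force: [0.7, 0.6, -2.8]
opening: 0.0217
```

```bash
python3 - <<'E'
from h import *
e=snap('scene','s11');g=snap('side','d11');w=snap('wrist','w11'); s=env.read_state(); print(s['tool_pos'],s['orientation'],s['contact_force'],s['opening'],s['time'])
cv2.imwrite('pics/z11.png',cv2.resize(e['color'][160:310,130:270],None,fx=4,fy=4,interpolation=cv2.INTER_CUBIC))
cv2.imwrite('pics/z12.png',cv2.resize(g['color'][70:220,270:420],None,fx=4,fy=4,interpolation=cv2.INTER_CUBIC))
E
```

```text
[ 0.54906418 -0.31870359  0.13443537] [1.84541703e-03 7.75102963e-01 6.31832089e-01 4.50057613e-04] [ 0.42755709 -1.15325949 -1.63356159] 0.022088710746800442 11.6
```

View pics/z11.png

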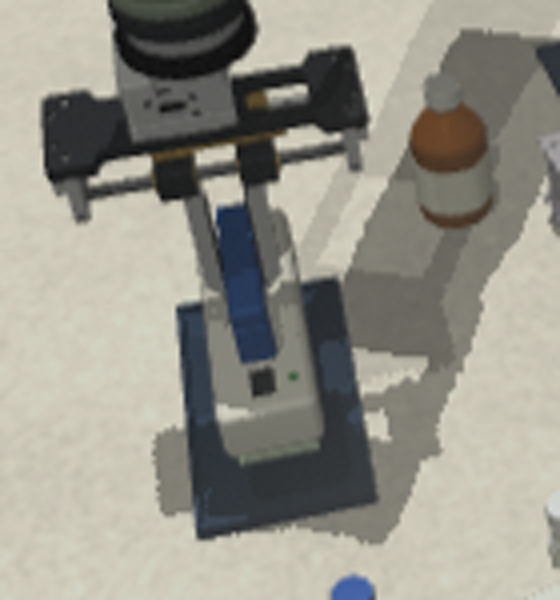

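View pics/z12.png

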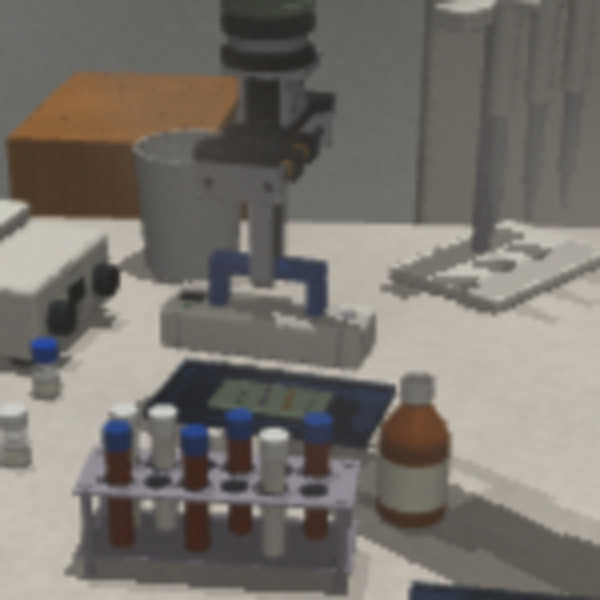

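View pics/w11.png

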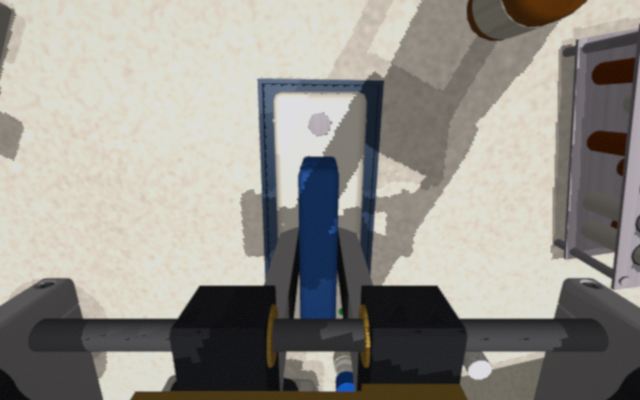

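>>> {"api": "step_arm", "payload": {
  "rows": [
    [[0,0,-0.012,0,0.0],[0,0,-0.022,0,0.0],[0,0,-0.027,0,0.0],[0,0,-0.027,0,0.0],[0,0,-0.027,0,0.0]]
  ]
}}

```text
time: 12.1
tool_pos: [0.5476, -0.318, 0.1047]
orientation: [-0.0, 0.775, 0.632, -0.0]
contact_force: [-0.1, -0.5, -3.0]
opening: 0.0215
```

```bash
python3 - <<'E'
from h import *
e=snap('scene','s12');g=snap('side','d12');w=snap('wrist','w12'); s=env.read_state(); print(s['tool_pos'],s['orientation'],s['contact_force'],s['opening'],s['time'])
cv2.imwrite('pics/z13.png',cv2.resize(e['color'][180:300,150:250],None,fx=5,fy=5,interpolation=cv2.INTER_CUBIC))
cv2.imwrite('pics/z14.png',cv2.resize(g['color'][110:200,290:390],None,fx=6,fy=6,interpolation=cv2.INTER_CUBIC))
E
```

```text
[ 0.54818048 -0.31833846  0.10575372] [4.68950607e-04 7.75197573e-01 6.31718681e-01 9.94613158e-05] [ 0.67771491 -0.72604119 -2.43425752] 0.021122434640709006 12.25
```

View pics/z13.png

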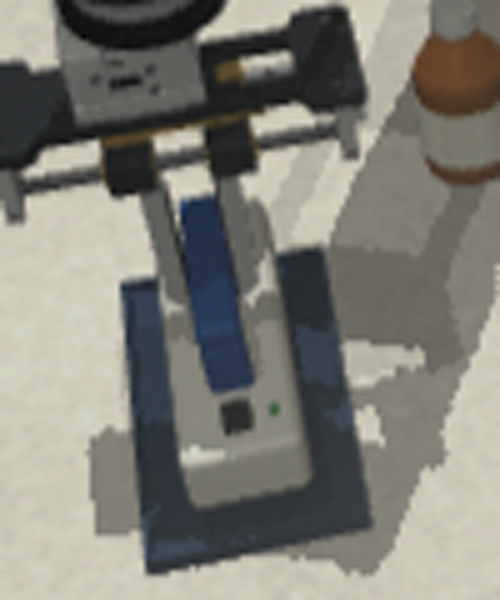

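View pics/z14.png

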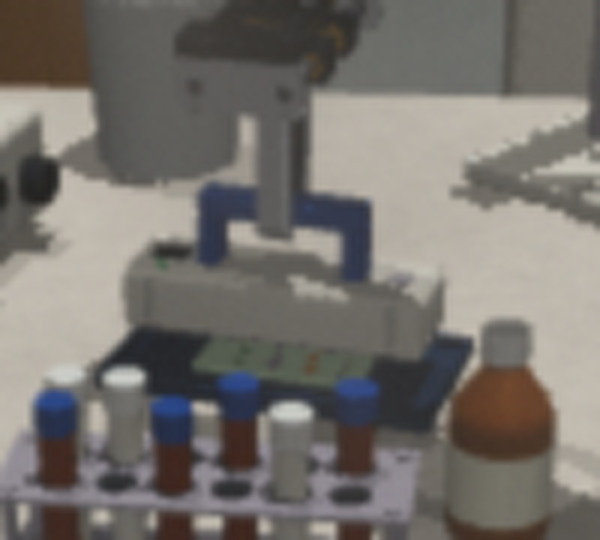

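View pics/w12.png

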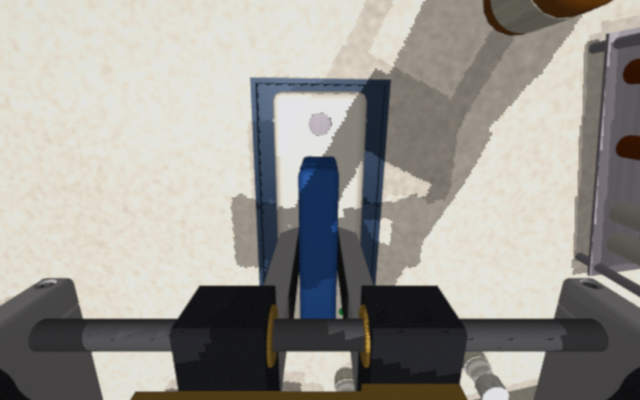

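```bash
python3 - <<'E'
from h import *
e,g,w=load('s12'),load('d12'),load('w12')
a=np.radians(-12); u=np.array([np.cos(a),np.sin(a)]); n=np.array([-u[1],u[0]])
def loc(p): q=p[:2]-np.array([.5480,-.3185]); return (q@u*1000).round(1),(q@n*1000).round(1)
L=onz(w,319.5,92,.067); print('lamp -x end',loc(L),'edges top corners',loc(onz(w,275,100,.067)),loc(onz(w,365,100,.067)), 'low', loc(onz(w,271,225,.067)),loc(onz(w,367,225,.067)))
for p in [(250,78),(390,80)]: print('tray far corner',loc(onz(w,*p,.010)))
for p in [(265,285),(375,285)]: print('tray side',loc(onz(w,*p,.010)))
# heights from side view on the lamp +y face plane (n=+30)
for (x,y) in [(130,322),(438,358),(150,330),(420,352),(128,262),(440,292)]:
    p,r=ray(g,290+(x+.5)/6-.5,110+(y+.5)/6-.5); c=np.array([.548,-.3185]); t=(30e-3-(p[:2]-c)@n)/(r[:2]@n); q=p+t*r; print('side face',loc(q),q[2].round(4))
# scene: +x end bottom corners on plane u=+90
for (x,y) in [(190,505),(313,485),(186,466),(305,447)]:
    p,r=ray(e,150+(x+.5)/5-.5,180+(y+.5)/5-.5); t=(90e-3-(p[:2]-c)@u)/(r[:2]@u); q=p+t*r; print('end face',loc(q),q[2].round(4))
# tray corners scene z=.010
for (x,y) in [(122,285),(325,247),(370,525),(148,572)]: print('tray sc',loc(onz(e,150+(x+.5)/5-.5,180+(y+.5)/5-.5,.010)))
E
```

```text
lamp -x end (np.float64(-89.4), np.float64(0.2)) edges top corners (np.float64(-84.5), np.float64(-27.3)) (np.float64(-84.8), np.float64(28.4)) low (np.float64(-1.6), np.float64(-32.8)) (np.float64(-2.0), np.float64(33.8))
tray far corner (np.float64(-101.5), np.float64(-53.8))
tray far corner (np.float64(-100.7), np.float64(55.4))
tray side (np.float64(82.1), np.float64(-49.7))
tray side (np.float64(81.5), np.float64(54.3))
side face (np.float64(84.2), np.float64(30.0)) 0.0339
side face (np.float64(-100.0), np.float64(30.0)) 0.0358
side face (np.float64(71.9), np.float64(30.0)) 0.0304
side face (np.float64(-89.6), np.float64(30.0)) 0.0381
side face (np.float64(84.1), np.float64(30.0)) 0.072
side face (np.float64(-99.8), np.float64(30.0)) 0.0763
end face (np.float64(90.0), np.float64(-28.6)) 0.0332
end face (np.float64(90.0), np.float64(30.3)) 0.0289
end face (np.float64(90.0), np.float64(-25.7)) 0.0613
end face (np.float64(90.0), np.float64(30.3)) 0.0573
tray sc (np.float64(-96.0), np.float64(-52.5))
tray sc (np.float64(-95.3), np.float64(57.4))
tray sc (np.float64(106.8), np.float64(53.6))
tray sc (np.float64(106.2), np.float64(-53.9))
```

```bash
python3 - <<'E'
from h import *
e,g=load('s12'),load('d12')
a=np.radians(-12); u=np.array([np.cos(a),np.sin(a)]); n=np.array([-u[1],u[0]])
def loc(p): q=p[:2]-np.array([.5480,-.3185]); return (q@u*1000).round(1),(q@n*1000).round(1)
for (x,y,z) in [(190,505,.029),(313,485,.029),(186,466,.067),(305,447,.067)]: print('lamp end scene',loc(onz(e,150+(x+.5)/5-.5,180+(y+.5)/5-.5,z)))
# handle bar top ends in scene (z=.029+.082)
for (x,y) in [(182,202),(218,197),(207,390),(254,385)]: print('handle',loc(onz(e,150+(x+.5)/5-.5,180+(y+.5)/5-.5,.111 if y<300 else .095)))
# plate in side now vs handle top in side
for (x,y) in [(203,185),(372,202)]: print('handle side',loc(onz(g,290+(x+.5)/6-.5,110+(y+.5)/6-.5,.111)))
d0=load('side0'); hsv=cv2.cvtColor(d0['color'],cv2.COLOR_BGR2HSV)
print('plate ref scene',loc(np.array([.5496,-.3188])),'side',loc(np.array([.5460,-.3184])))
E
```

```text
lamp end scene (np.float64(86.3), np.float64(-28.9))
lamp end scene (np.float64(90.1), np.float64(30.3))
lamp end scene (np.float64(95.1), np.float64(-25.2))
lamp end scene (np.float64(98.8), np.float64(30.6))
handle (np.float64(-41.1), np.float64(-7.9))
handle (np.float64(-39.9), np.float64(9.9))
handle (np.float64(75.7), np.float64(-8.9))
handle (np.float64(78.6), np.float64(12.8))
handle side (np.float64(48.4), np.float64(-1.8))
handle side (np.float64(-51.4), np.float64(-3.4))
plate ref scene (np.float64(1.6), np.float64(0.0)) side (np.float64(-2.0), np.float64(-0.3))
```

>>> {"api": "step_arm", "payload": {
  "rows": [
    [[0,0,0,0,0.0],[0,0,0,0,0.0],[0,0,0,0,0.0]]
  ]
}}

```text
time: 12.55
tool_pos: [0.548, -0.3181, 0.1055]
orientation: [0.0, 0.775, 0.632, 0.0]
contact_force: [-0.3, 0.1, -2.3]
opening: 0.0213
```

```bash
python3 - <<'E'
from h import *
a=load('s0') if False else load('scene0'); e=snap('scene','s13'); s=env.read_state(); print(s['tool_pos'],s['joint_velocities'].round(3),s['contact_force'],s['time'])
for n,(x,y,w,h) in dict(reagent=(232,178,22,40),dropper=(315,250,20,32),beaker=(348,240,30,42),va=(264,278,16,22),vb=(210,303,18,18),rack=(285,195,35,60)).items():
    t=a['color'][y:y+h,x:x+w]; r=cv2.matchTemplate(e['color'][y-8:y+h+8,x-8:x+w+8],t,cv2.TM_CCOEFF_NORMED); _,v,_,l=cv2.minMaxLoc(r); print(n,round(v,3),np.array(l)-8)
print(env.sign_off())
E
```

```text
[ 0.54792694 -0.31809307  0.10546689] [-0.001  0.002 -0.     0.001 -0.    -0.001] [-0.22741623 -0.40334985 -2.29094121] 12.6
reagent 0.719 [0 0]
dropper 1.0 [0 0]
beaker 0.999 [0 0]
va 1.0 [0 0]
vb 1.0 [0 0]
rack 0.997 [0 0]
the job is handed in; nothing more can be done
None
```

I pushed the hasp off the catch, the case sprang fully open, and I lifted the lamp out by its handle. I carried it over the rack with the lamp's underside at about 0.22 m (the tubes reach 0.116 m). I handed the job in at 12.6 s, with the lamp held still over the plate in the larger tray.

**Last checks:**
- **Height:** the lamp's underside is about 29 mm above the bench, so about 20 mm above the plate. The only load on the wrist was the lamp's weight.
- **Centring:** within about 2 mm of the plate's centre, both along and across it, in all three views. Its lengthwise direction is within about 1° of the plate's.
- **Level:** the tool is level and the lamp had not tilted in the grip since it lay flat in the case. The rough edge heights in the side view disagreed, giving 1–2° of tilt. The corner picks there were ambiguous, so I trusted the wrist view.
- **Bystanders:** the bottles, vials, beaker and rack matched their starting image with no shift. The reagent bottle's match score was low (0.72). I put that down to the arm's shadow, because its position had not changed.

The scene and side cameras disagreed by up to 8 mm on the case. I used the wrist camera for the hasp and the grasp because of that.

The wrist force peaked at about 20 N in the readings, during the hasp push.

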